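# Lay out the finds tray for recording under raking light

## Robot

A 6-joint arm with a two-finger parallel gripper is mounted at the origin on the work surface. World frame = base frame: x ahead of the robot, y to its left, z up, the work surface at z = 0. Lengths are in m, angles in rad, forces in N, time in s.
With the tool pointing down it reaches from about 0.375 to 0.925 m from the base axis. Payload 5.7 kg.
Tool frame: the origin (TCP) lies midway between the tips of the shut fingers; the grasp point (between the pads) lies 19 mm behind it; z points along the fingers, y is the line along which they close (so a half turn about z gives the same grasp; the last joint's range is limited). The gripper opens to 85 mm and grips with 20 to 120 N. Pads are 22 mm wide; open, the fingers measure 114 mm over their backs; the gripper's body (76 mm by 85 mm) begins 54 mm behind the grasp point. The pads swing forward as they close: fully open they stand 13 mm farther back than shut.
Start: joints at [1.141, 0.359, 1.51, -0, 1.272, -0.115], TCP at [0.186, 0.57, 0.231] pointing down, gripper open.
Joint ranges: [-2.97, 2.97], [-1.01, 2.36], [0.21, 2.38], [-0.96, 4.11], [0.2, 2.71], [-2.98, 2.98]. Speed limits (rad/s): [2.39, 2.39, 3.14, 3.14, 3.14, 3.14].

## Interface

Orientations are given as a 3x3 rotation matrix whose columns are the frame's x, y, z axes.
In Python, from cell import r gives the robot as it stands.
- The arm moves only by the shell command python3 -m creep 'ROWS' [OPENING] [FORCE]. ROWS is JSON, a list of rows, each a list of 6 numbers: the shift along the tool's x, y, z each as a share of 0.03 m, from -1 to 1, then the turn, a rotation vector about the tool's x, y, z each as a share of 8 degrees, from -1 to 1. A call has 1 to 10 rows; each row shifts and turns the commanded pose from where the row before left it, along the tool's axes as they then stand; what a row does not reach is not made up. A row lasts 1/8 s, in which the tool goes at most 62.5 mm and 10.7 degrees, less where a joint would pass 70% of its speed; a pose out of reach is approached as far as the arm can. A call with a number of a shift or a turn outside -1 to 1 is refused whole. A call with a gripper value outside its range is refused whole. OPENING is the opening, from 0 (shut) to 1 (fully open), set as the call begins (- or left out, the last holds). The fingers move at their own pace and stop on an object; FORCE is the grip in N (left out, the last holds). Time passes only in rows, so rows that do not move let the fingers close. It gives the time, the measured TCP pose, the force, the opening and the grip force at its end, in the units of the state.
- r.observe(): the state, without advancing time (a new reading comes with each control period).
- r.camera(name): name is "side" or "top"; returns the picture (384x512x3 uint8, red, green, blue); there is no depth.
- r.get_calibration(name): a dict with "fx", "fy", "cx", "cy" (pixels), "extrinsics" (4x4, takes a point from camera to world coordinates). Camera axes: x right, y down, z forward; pixel columns grow to the right and rows downward; lengths in m; the calibration is good to about 2 mm. A picture is of the moment at which its call begins. get_calibration takes no time and is no camera call.
- r.close_job(): hands the job in; it is judged then, once.
The state is a dict: "clock": time; "joint_pos": joint angles; "qd": joint speeds; "joint_torque": joint torques, N m; "position": TCP position; "orientation": TCP orientation; "ft_force": force on the tool from outside, world axes, zero at the start; "moment": the same for the moment, N m; "width": finger opening in m; "finger_force": force on a finger pad.
Only numpy, scipy, OpenCV 4.12 (cv2) and the standard library are available. Lean on these libraries where they do the work, as an engineer would, in place of code of your own. Each camera call takes 0.05 s, during which the arm holds its last target. There are 200 camera calls.

## Task

Get the blue finds tray ready for photographing: take every wire drying basket off its prongs on the drying stand and stand it upright on the floor of the tray, clear of the foam; lay every little terracotta flask on its side in a foam cradle of its own on the tray; and turn and tilt the small LED panel so that it points at the middle of the tray. Set everything down gently, and leave the other things on the bench and tray where they are.

Things in the scene. Friction and masses are not known exactly. Their poses are not given: they have to be found in the camera images.
- tray: heavy blue plastic tray that stays put, 360 mm (its x) by 310 mm (its y), rim 20 mm high, floor 4 mm thick. Origin: centre of its underside on the bench; z up. The half at positive y is free floor for the baskets; the half at negative y has the two dark foam cradles
- tray_mid (a point): the middle of the tray, on its floor, where the lamp must point; axes as the tray
- cradle_a (a point): foam cradle on the tray: two V-notched supports, 14 mm thick, centred 30 mm either side of this point along the tray's x (46 mm gap between); foam under the gap 26 mm below the point, V sides reach to 6 mm below it and 30 mm out. The point is where the middle of a lying flask's body comes, on its axis, 42 mm above the bench; it lies along the tray's x, mouth either way
- cradle_b (a point): second foam cradle, the same, 75 mm from the first towards the tray's negative y
- stand: fixed steel stand, base 110 by 370 by 12 mm, origin on the bench under the middle of its rail, which runs along y, 165 mm up, 12 mm thick. Pairs of 6 mm prongs at y = -110, 0, 110 (each +-30) mm run 52 mm from the rail along negative x, then turn up 17 mm, ending 61 mm out. A basket's bar rests 45 mm out, its centre 173 mm up: lift 25 mm, then away along negative x
- basket_a: steel wire drying basket, 60 (x) by 90 (y) by 45 mm deep, 0.14 kg. Origin: centre of underside, z up. Two thin wires at y +-43 mm carry a level grey bar, 10 mm thick, along y, centre line 119 mm above the underside. It hangs by the bar on a pair of the stand's prongs 60 mm apart; the bar's middle is free to be pinched from above, closing along x. It swings about the bar. 2 or 3, alike
- basket_b: steel wire drying basket, 60 (x) by 90 (y) by 45 mm deep, 0.14 kg. Origin: centre of underside, z up. Two thin wires at y +-43 mm carry a level grey bar, 10 mm thick, along y, centre line 119 mm above the underside. It hangs by the bar on a pair of the stand's prongs 60 mm apart; the bar's middle is free to be pinched from above, closing along x. It swings about the bar. 2 or 3, alike
- basket_c: steel wire drying basket, 60 (x) by 90 (y) by 45 mm deep, 0.14 kg. Origin: centre of underside, z up. Two thin wires at y +-43 mm carry a level grey bar, 10 mm thick, along y, centre line 119 mm above the underside. It hangs by the bar on a pair of the stand's prongs 60 mm apart; the bar's middle is free to be pinched from above, closing along x. It swings about the bar. 2 or 3, alike
- flask_a: complete little terracotta flask, 131 mm tall, 0.15 kg: round body 40 mm across from its flat foot up to 82 mm, then a shoulder, a 17 mm neck and a 25 mm lip. Origin: centre of the foot, z along its axis from foot to mouth. Starts standing on the bench at the right of the tray. 1 or 2 flasks, alike
- flask_b: complete little terracotta flask, 131 mm tall, 0.15 kg: round body 40 mm across from its flat foot up to 82 mm, then a shoulder, a 17 mm neck and a 25 mm lip. Origin: centre of the foot, z along its axis from foot to mouth. Starts standing on the bench at the right of the tray. 1 or 2 flasks, alike
- flask_a_mid (a point): middle of this flask's body, on its axis, 42.5 mm above the foot; axes as the flask
- flask_b_mid (a point): middle of this flask's body, on its axis, 42.5 mm above the foot; axes as the flask
- lamp_base: round black foot of the LED lamp, 96 mm across, fixed on the bench, with a post; swivel axis vertical through its origin (centre of the underside)
- lamp_swivel (a joint): turn of the lamp head about its post, rad, counter-clockwise from above positive, range -1.6 to 1.6; at 0 the panel faces the negative x of lamp_base; stays where it is left (friction 0.12 N m)
- lamp_tilt (a joint): tilt of the panel about a level hinge along its lower edge, 133 mm above the bench on the swivel axis, rad: 0 = upright, facing level, positive = facing down, range -0.4 to 1.2; stays where it is left (friction 0.22 N m)
- lamp_hinge (a point): middle of the tilt hinge, on the swivel axis; axes turn with the panel: x = out of its back (it shines along negative x), y = along its width, z = up the panel. The black panel is 96 mm wide and 16 mm thick, from 14 to 80 mm up from here; pinch its top edge across its thickness, from above along its own plane
- lamp_face (a point): middle of the panel's shining face, 47 mm up the panel from the hinge and 8 mm in front; axes as lamp_hinge
- scale_bar: leave alone: white and black photo scale, 110 by 18 by 5 mm, lying at the tray's far end beyond the cradles; origin under its centre
- sherd_a: leave alone: buff potsherd, about 45 by 40 by 9 mm, lying at the tray's near end before the cradles; origin under its centre
- sherd_b: leave alone: brown potsherd, 60 by 42 by 10 mm, on the bench at the right; origin under its centre
- tweezers: leave alone: steel tweezers, 120 mm long, 7 mm high, lying along the tray between the cradles and the free half; origin under the middle
- swab_jar: leave alone: clear jar with a white lid, 56 mm across, 75 mm tall, on the bench at the right; origin under its centre
- calliper: leave alone: steel calliper, 150 mm, 9 mm high, on the bench at the near right; origin under its middle

How it is judged:
At the end, for the whole second after the job is handed in: Baskets upright (7 degrees) on the tray floor; each flask in a cradle, its body's middle within 18 mm along and 8 mm across and in height of the cradle's point, axis within 7 degrees; the panel's axis passes within 40 mm, sideways and up or down, of the tray's middle; all at rest (x of basket_a in the frame of tray between -0.16 and 0.16 m and y of basket_a in the frame of tray between -0.135 and 0.135 m and z of basket_a in the frame of tray between -0.002 and 0.01 m and angle between each of basket_a, basket_b, basket_c's own z axis and vertical below 0.12 rad and linear speed of each of basket_a, basket_b, basket_c, flask_a, flask_b below 0.03 m/s and x of basket_b in the frame of tray between -0.16 and 0.16 m and y of basket_b in the frame of tray between -0.135 and 0.135 m and z of basket_b in the frame of tray between -0.002 and 0.01 m and x of basket_c in the frame of tray between -0.16 and 0.16 m and y of basket_c in the frame of tray between -0.135 and 0.135 m and z of basket_c in the frame of tray between -0.002 and 0.01 m and ((x of flask_a_mid in the frame of cradle_a between -0.018 and 0.018 m and y of flask_a_mid in the frame of cradle_a between -0.008 and 0.008 m and z of flask_a_mid in the frame of cradle_a between -0.007 and 0.007 m and angle between the z axis of flask_a and the x axis of tray, either way round below 0.12 rad) or (x of flask_a_mid in the frame of cradle_b between -0.018 and 0.018 m and y of flask_a_mid in the frame of cradle_b between -0.008 and 0.008 m and z of flask_a_mid in the frame of cradle_b between -0.007 and 0.007 m and angle between the z axis of flask_a and the x axis of tray, either way round below 0.12 rad)) and ((x of flask_b_mid in the frame of cradle_a between -0.018 and 0.018 m and y of flask_b_mid in the frame of cradle_a between -0.008 and 0.008 m and z of flask_b_mid in the frame of cradle_a between -0.007 and 0.007 m and angle between the z axis of flask_b and the x axis of tray, either way round below 0.12 rad) or (x of flask_b_mid in the frame of cradle_b between -0.018 and 0.018 m and y of flask_b_mid in the frame of cradle_b between -0.008 and 0.008 m and z of flask_b_mid in the frame of cradle_b between -0.007 and 0.007 m and angle between the z axis of flask_b and the x axis of tray, either way round below 0.12 rad)) and y of tray_mid in the frame of lamp_face between -0.04 and 0.04 m and z of tray_mid in the frame of lamp_face between -0.04 and 0.04 m and x of tray_mid in the frame of lamp_face below -0.1 m and velocity of joint lamp_swivel between -0.05 and 0.05 rad/s and velocity of joint lamp_tilt between -0.05 and 0.05 rad/s); the robot touches nothing.
It fails at once if a bystander is moved by more than 6 cm (distance of any of scale_bar, sherd_a, sherd_b, tweezers, swab_jar, calliper from where it was at the start of the episode above 0.06 m).
It fails at once if a basket is let fall from more than 5 cm above the tray ((x of basket_a in the frame of tray between -0.18 and 0.18 m and y of basket_a in the frame of tray between -0.155 and 0.155 m and z of basket_a in the frame of tray above 0.044 m and contact force between the fingers and basket_a below 0.01 N and linear speed of basket_a above 0.4 m/s) or (x of basket_b in the frame of tray between -0.18 and 0.18 m and y of basket_b in the frame of tray between -0.155 and 0.155 m and z of basket_b in the frame of tray above 0.044 m and contact force between the fingers and basket_b below 0.01 N and linear speed of basket_b above 0.4 m/s) or (x of basket_c in the frame of tray between -0.18 and 0.18 m and y of basket_c in the frame of tray between -0.155 and 0.155 m and z of basket_c in the frame of tray above 0.044 m and contact force between the fingers and basket_c below 0.01 N and linear speed of basket_c above 0.4 m/s)).
It fails at once if a flask, laid over, is let fall from more than 4 cm above where it should lie ((angle between flask_a's own z axis and vertical above 1 rad and height (world z) of flask_a_mid above 0.075 m and contact force between the fingers and flask_a below 0.01 N and linear speed of flask_a above 0.4 m/s) or (angle between flask_b's own z axis and vertical above 1 rad and height (world z) of flask_b_mid above 0.075 m and contact force between the fingers and flask_b below 0.01 N and linear speed of flask_b above 0.4 m/s)).
Of basket_a, basket_b, basket_c only 2 to 3 are there at a start; the rules pass over those that are not, and their reading is None.
Of flask_a, flask_b only 1 to 2 are there at a start; the rules pass over those that are not, and their reading is None.
At some moment in a run one of flask_a, flask_b may be knocked a few centimetres aside while the robot is not near it.
It also fails if it takes over 210 s, if anything falls off the work surface, if the arm or the gripper's body presses on something with over 40 N, if the wrist force passes 120 N, or if a joint passes its speed limit or range.

## Working session

There is one attempt and no reset: what is moved stays moved. The work goes in short steps, Python scripts to look and compute and a shell command to move; the robot and the scene stay as the last step left them, time stands still between calls to the robot, and variables do not carry over. Pictures are saved under pics/ and viewed, at most 14 in all, crops included, and the job is handed in when it is done.

```bash
ls; mkdir -p pics; python3 - <<'E'
from cell import r
import cv2
for n in ("top","side"):
    cv2.imwrite(f"pics/{n}0.png", r.camera(n)[:,:,::-1])
    c=r.get_calibration(n); print(n,c)
print(r.observe())
E
```

```text
pics
top {'fx': 462.35760976215124, 'fy': 462.35760976215124, 'cx': 246.78302787934953, 'cy': 192.35093116783617, 'extrinsics': array([[-0.01438089, -0.99688175,  0.07758841,  0.39749484],
       [-0.99988606,  0.0139812 , -0.00569221, -0.05494618],
       [ 0.00458968, -0.07766143, -0.99696923,  1.38118295],
       [ 0.        ,  0.        ,  0.        ,  1.        ]])}
side {'fx': 465.89246270832234, 'fy': 465.89246270832234, 'cx': 265.3945901369188, 'cy': 191.1217269603347, 'extrinsics': array([[-9.99673094e-01, -1.62140771e-02,  1.97688688e-02,
         4.70113293e-01],
       [-2.55575032e-02,  6.11929225e-01, -7.90499486e-01,
         9.21138871e-01],
       [ 7.20071007e-04, -7.90746310e-01, -6.12143573e-01,
         8.66700876e-01],
       [ 0.00000000e+00,  0.00000000e+00,  0.00000000e+00,
         1.00000000e+00]])}
{'clock': 0.1, 'joint_pos': array([ 1.14089525e+00,  3.59433377e-01,  1.51134094e+00,  1.24285745e-05,
        1.27252712e+00, -1.15118173e-01]), 'qd': array([-0.00021015,  0.00066187, -0.00303607,  0.00151228, -0.00020697,
        0.0007319 ]), 'joint_torque': array([ 7.07136860e-04, -5.28660250e+01, -2.79349744e+01, -5.32270872e-05,
        5.00495749e-03,  7.34403011e-05]), 'position': array([0.18551487, 0.56993674, 0.23053105]), 'orientation': array([[-9.50862407e-01,  3.09612919e-01, -7.22988410e-04],
       [ 3.09613694e-01,  9.50861169e-01, -1.54834766e-03],
       [ 2.08073166e-04, -1.69611269e-03, -9.99998540e-01]]), 'ft_force': array([-0.55347834, -0.58039051,  0.60876429]), 'moment': array([0.04705836, 0.01941195, 0.01941341]), 'finger_force': 0.0, 'width': 0.08554824965291458}
```

View pics/top0.png

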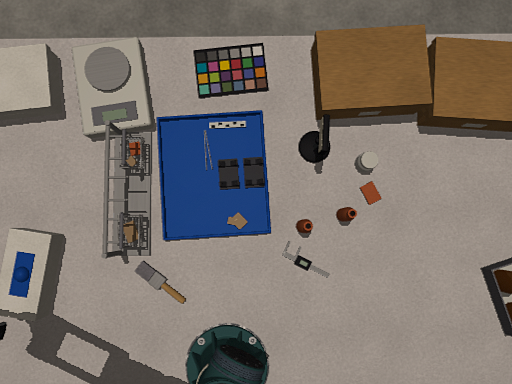

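View pics/side0.png

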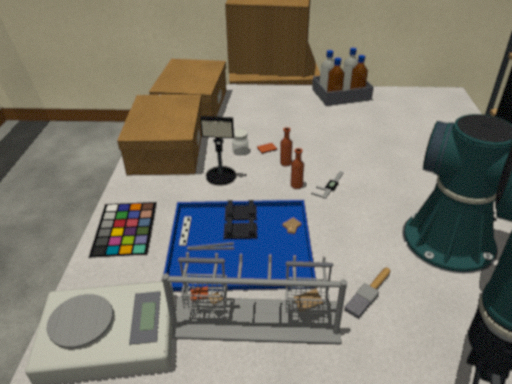

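```bash
cat > h.py <<'E'
from cell import r
import cv2, numpy as np
def cal(n):
    c=r.get_calibration(n); return c, np.array(c["extrinsics"])
def ray(n,u,v):
    c,E=cal(n); d=E[:3,:3]@np.array([(u-c["cx"])/c["fx"],(v-c["cy"])/c["fy"],1]); return E[:3,3],d
def onz(n,u,v,z):
    o,d=ray(n,u,v); return o+d*(z-o[2])/d[2]
def two(pt,ps):
    (a,d),(b,e)=ray("top",*pt),ray("side",*ps)
    s=np.linalg.lstsq(np.c_[d,-e],b-a,rcond=None)[0]
    p,q=a+d*s[0],b+e*s[1]; return (p+q)/2,np.linalg.norm(p-q)
def proj(n,p):
    c,E=cal(n); q=E[:3,:3].T@(np.asarray(p)-E[:3,3]); return np.array([c["fx"]*q[0]/q[2]+c["cx"],c["fy"]*q[1]/q[2]+c["cy"]])
def need(p,R=None):
    "shift (in tool axes, units of 0.03 m) and turn (units of 8 deg) to bring TCP to p, R"
    from scipy.spatial.transform import Rotation as Ro
    s=r.observe(); T=s["orientation"]; sh=T.T@(np.asarray(p)-s["position"])/0.03
    tu=np.zeros(3) if R is None else np.degrees(Ro.from_matrix(T.T@R).as_rotvec())/8
    print("shift",sh.round(2),"turn",tu.round(2)); return sh,tu
E
python3 - <<'E'
from h import *
t=cv2.imread("pics/top0.png"); s=cv2.imread("pics/side0.png")
hsv=cv2.cvtColor(t,cv2.COLOR_BGR2HSV); m=cv2.inRange(hsv,(105,150,60),(125,255,255))
cs,_=cv2.findContours(m,0,2); c=max(cs,key=cv2.contourArea); rc=cv2.minAreaRect(c); bp=cv2.boxPoints(rc)
print(rc); P=[onz("top",*p,0.02) for p in bp]
for p,q in zip(bp,P): print(p,q.round(4))
print([np.linalg.norm(P[i]-P[i-1]).round(3) for i in range(4)], np.mean(P,0), np.degrees(np.arctan2(*(P[1]-P[0])[[1,0]])))
up=lambda im,x0,x1,y0,y1,k:cv2.resize(im[y0:y1,x0:x1],None,fx=k,fy=k,interpolation=cv2.INTER_CUBIC)
a=up(t,95,175,115,265,4); cv2.imwrite("pics/c1.png",a)
b=up(t,285,385,100,250,4); out=np.zeros((600,800,3),np.uint8); out[:600,:320]=a; out[:600,340:740]=b; cv2.imwrite("pics/c1.png",out)
b=up(s,160,350,245,345,4); cv2.imwrite("pics/c2.png",b)
b=up(s,190,310,100,200,5); cv2.imwrite("pics/c3.png",b)
E
```

```text
((212.76052856445312, 174.86447143554688), (123.08016967773438, 107.51997375488281), 86.14319610595703)
[154.98293 117.07982] [0.7329 0.2083 0.02  ]
[262.2594 109.8477] [ 0.7506 -0.1126  0.02  ]
[270.53815 232.64912] [ 0.3839 -0.1307  0.02  ]
[163.26166 239.88124] [0.3673 0.1837 0.02  ]
[np.float64(0.366), np.float64(0.321), np.float64(0.367), np.float64(0.315)] [0.55866466 0.0371841  0.02      ] -86.83450608708186
```

View pics/c1.png

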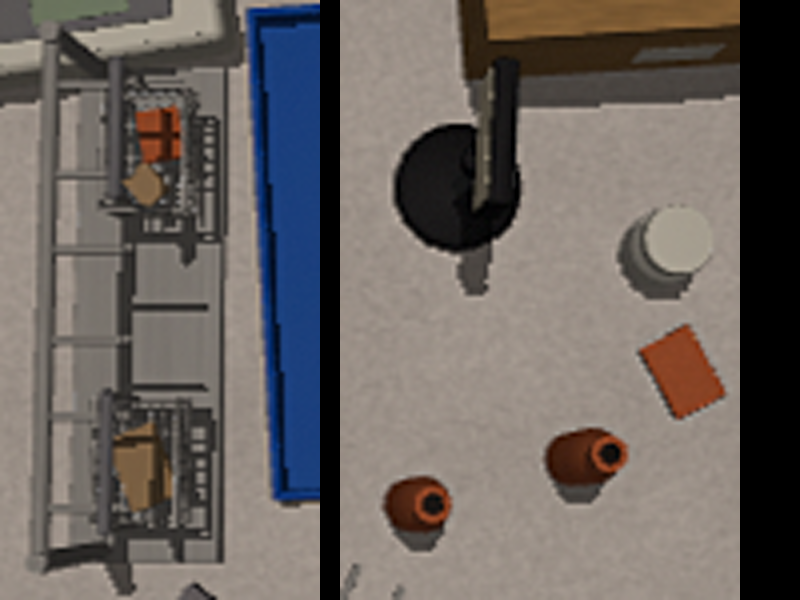

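View pics/c2.png

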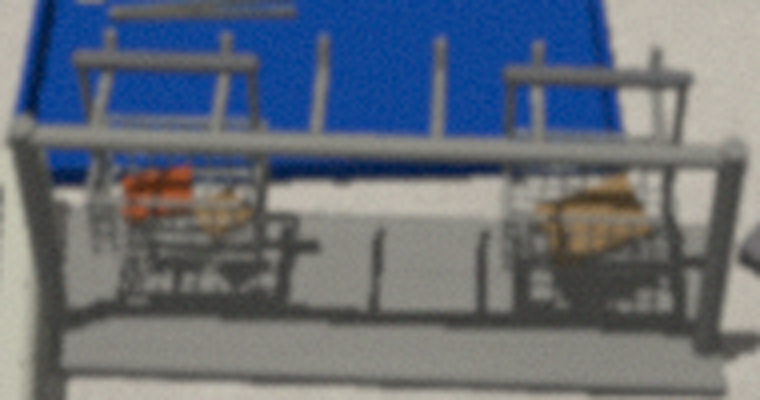

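View pics/c3.png

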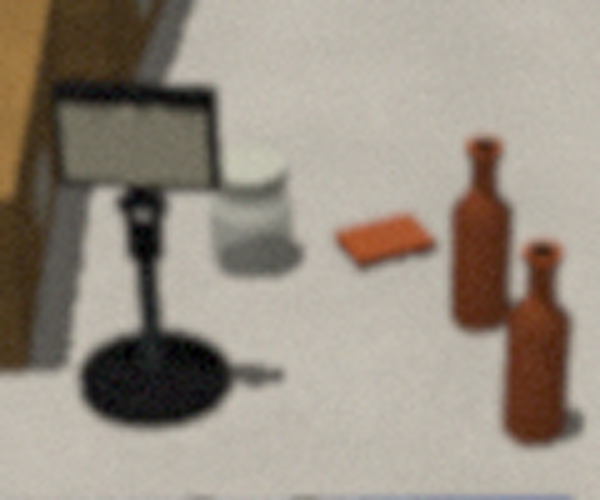

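The tray is seen with its free half on the left. Two baskets hang on the outer prong pairs, with bar middles at about top (124,148) and (121,231). Two flasks stand with mouths at top (308,226) and (352,213). The lamp foot is at (315,147), with its panel edge-on at (326,133) facing left.

```bash
python3 - <<'E'
from h import *
t=cv2.imread("pics/top0.png")
f=lambda x,y:(x/4+95,y/4+115); g=lambda x,y:(160+x/4,245+y/4)
for n,a,b in (("far",f(115,134),g(166.5,61)),("near",f(105,463),g(597.5,76))):
    print(n,onz("top",*a,.173).round(4),onz("side",*b,.173).round(4),two(a,b))
print("rail",onz("top",*f(48,30),.171),onz("top",*f(38,565),.171))
m=cv2.inRange(t,(0,0,0),(60,60,60)); m[:,:215]=0;m[:,268:]=0;m[:155]=0;m[195:]=0
cs,_=cv2.findContours(m,0,2)
for c in cs:
    if cv2.contourArea(c)>100:
        rc=cv2.minAreaRect(c);print("cradle",rc,onz("top",*rc[0],.036).round(4))
h=lambda x,y:((x-340)/4+285,y/4+100); k=lambda x,y:(190+x/5,100+y/5)
for n,a,b in (("fl1",h(432,503),k(544,252)),("fl2",h(609,454),k(486,146))): print(n,onz("top",*a,.131).round(4),two(a,b))
print("lampbase",onz("top",*h(460,187),.005),onz("side",*k(155,378),.005))
# panel top edge ends
print("panel L",two(h(507,62),k(57,86)),two(h(503,205),k(216,92)))
E
```

```text
far [0.6121 0.2609 0.173 ] [0.6167 0.2592 0.173 ] (array([0.61412792, 0.26075718, 0.17432111]), np.float64(0.004541714537767795))
near [0.3959 0.2661 0.173 ] [0.3974 0.2638 0.173 ] (array([0.39675232, 0.26553123, 0.17476011]), np.float64(0.0016403127149376535))
rail [0.68272675 0.3062695  0.171     ] [0.33062712 0.30955296 0.171     ]
cradle ((228.5214080810547, 173.84242248535156), (30.066333770751953, 20.02342987060547), 86.42366790771484) [ 0.5573 -0.01    0.036 ]
cradle ((253.86904907226562, 172.23194885253906), (30.361263275146484, 19.575998306274414), 85.76361083984375) [ 0.561  -0.0842  0.036 ]
fl1 [ 0.4021 -0.226   0.131 ] (array([ 0.40185564, -0.22605463,  0.13026856]), np.float64(0.00045101397917088104))
fl2 [ 0.4334 -0.3466  0.131 ] (array([ 0.43371346, -0.34672473,  0.13036649]), np.float64(0.0005810289547052999))
lampbase [ 0.63940617 -0.27014468  0.005     ] [ 0.64009096 -0.26794061  0.005     ]
panel L (array([ 0.68474758, -0.27037643,  0.21053907]), np.float64(0.001102133574072221)) (array([ 0.59197112, -0.26518859,  0.21084928]), np.float64(0.0014969700590683084))
```

```bash
python3 - <<'E'
from h import *
R=np.array([[-1,.0175,0],[.0175,1,0],[0,0,-1.]]).T.T
R=np.array([[-1,.0175,0],[.0175,1,0],[0,0,-1.]])
need([.397,.2655,.23],R); need([.397,.2655,.155],R)
E
```

```text
shift [-9.85 -7.47  0.03] turn [-0.01 -0.   -2.13]
shift [-9.85 -7.46  2.53] turn [-0.01 -0.   -2.13]
```

```bash
python3 -m creep '[[-0.985,-0.747,0,0,0,0],[-0.985,-0.747,0,0,0,0],[-0.985,-0.747,0,0,0,0],[-0.985,-0.747,0,0,0,0],[-0.985,-0.747,0,0,0,0],[-0.985,-0.747,0,0,0,0],[-0.985,-0.747,0,0,0,0],[-0.985,-0.747,0,0,0,0],[-0.985,-0.747,0,0,0,0],[-0.985,-0.747,0,0,0,0]]' 0.35 30
python3 -m creep '[[0,0,0,0,0,-1],[0,0,0,0,0,-1],[0,0,0,0,0,-0.13],[0,0,0,0,0,0]]'
python3 - <<'E'
from h import *
R=np.array([[-1,.0175,0],[.0175,1,0],[0,0,-1.]])
need([.397,.2655,.155],R)
E
```

```text
clock: 1.35
position: [0.3977, 0.2647, 0.231]
orientation: [[-0.951, 0.31, -0.001], [0.31, 0.951, -0.0], [0.0, -0.0, -1.0]]
ft_force: [1.0, 0.7, 0.3]
width: 0.0303
finger_force: 0.0
clock: 1.85
position: [0.3971, 0.2659, 0.2311]
orientation: [[-1.0, 0.019, -0.0], [0.019, 1.0, -0.0], [0.0, -0.0, -1.0]]
ft_force: [0.7, -0.4, 0.1]
width: 0.0301
finger_force: 0.0
shift [ 0.   -0.01  2.54] turn [-0.   -0.   -0.01]
```

```bash
python3 -m creep '[[0,0,0.64,0,0,0],[0,0,0.63,0,0,0],[0,0,0.64,0,0,0],[0,0,0.63,0,0,0],[0,0,0,0,0,0]]'
python3 -m creep '[[0,0,0,0,0,0],[0,0,0,0,0,0],[0,0,0,0,0,0],[0,0,0,0,0,0],[0,0,0,0,0,0]]' 0 35
python3 - <<'E'
from h import *
up=lambda im,x0,x1,y0,y1,k:cv2.resize(im[y0:y1,x0:x1],None,fx=k,fy=k,interpolation=cv2.INTER_CUBIC)
cv2.imwrite("pics/g1.png",up(r.camera("side")[:,:,::-1],200,360,200,340,4))
E
```

```text
clock: 2.48
position: [0.3961, 0.2655, 0.1539]
orientation: [[-1.0, 0.019, -0.003], [0.019, 1.0, -0.002], [0.003, -0.002, -1.0]]
ft_force: [-1.1, -0.4, -0.1]
width: 0.0298
finger_force: 0.0
clock: 3.1
position: [0.3979, 0.2662, 0.1556]
orientation: [[-1.0, 0.018, 0.001], [0.018, 1.0, 0.001], [-0.001, 0.001, -1.0]]
ft_force: [0.2, 0.2, 3.4]
width: 0.0085
finger_force: 34.3
```

View pics/g1.png

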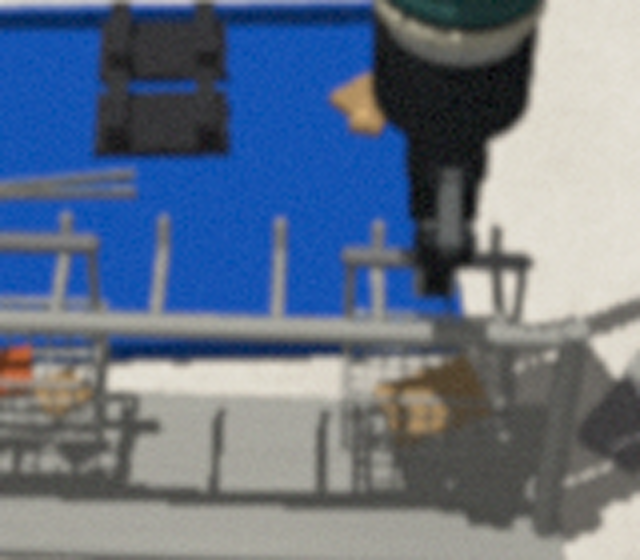

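```bash
python3 -m creep '[[0,0,-0.3,0,0,0],[0,0,-0.3,0,0,0],[0,0,-0.3,0,0,0],[0,0,-0.3,0,0,0],[0,-0.2,0,0,0,0],[0,-0.35,0,0,0,0],[0,-0.35,0,0,0,0],[0,-0.35,0,0,0,0],[0,-0.35,0,0,0,0],[0,-0.35,0,0,0,0]]'
python3 -m creep '[[-0.1,-0.35,0,0,0,0],[-0.3,-0.35,0,0,0,0],[-0.35,-0.35,0,0,0,0],[-0.35,-0.35,0,0,0,0],[-0.35,-0.35,0,0,0,0],[-0.35,-0.35,0,0,0,0],[-0.35,-0.35,0,0,0,0],[-0.35,-0.3,0,0,0,0],[-0.25,-0.1,0,0,0,0],[-0.1,0,0,0,0,0]]'
python3 -m creep '[[0,0,0.3,0,0,0],[0,0,0.35,0,0,0],[0,0,0.35,0,0,0],[0,0,0.35,0,0,0],[0,0,0.3,0,0,0],[0,0,0.3,0,0,0],[0,0,0.2,0,0,0],[0,0,0.2,0,0,0],[0,0,0,0,0,0],[0,0,0,0,0,0]]'
python3 - <<'E'
from h import *
up=lambda im,x0,x1,y0,y1,k:cv2.resize(im[y0:y1,x0:x1],None,fx=k,fy=k,interpolation=cv2.INTER_CUBIC)
cv2.imwrite("pics/g2.png",up(r.camera("side")[:,:,::-1],200,360,160,300,4))
E
```

```text
clock: 4.4
position: [0.3963, 0.2066, 0.1911]
orientation: [[-1.0, 0.018, -0.0], [0.018, 1.0, -0.0], [0.0, -0.0, -1.0]]
ft_force: [0.0, -0.0, -1.0]
width: 0.0084
finger_force: 34.2
clock: 5.65
position: [0.4809, 0.1203, 0.1911]
orientation: [[-1.0, 0.018, 0.0], [0.018, 1.0, 0.0], [-0.0, 0.0, -1.0]]
ft_force: [0.2, 0.1, -1.3]
width: 0.0088
finger_force: 34.2
clock: 6.9
position: [0.4805, 0.1204, 0.1208]
orientation: [[-1.0, 0.017, 0.0], [0.017, 1.0, -0.0], [-0.0, -0.0, -1.0]]
ft_force: [-0.4, 0.3, -1.6]
width: 0.0086
finger_force: 34.2
```

View pics/g2.png

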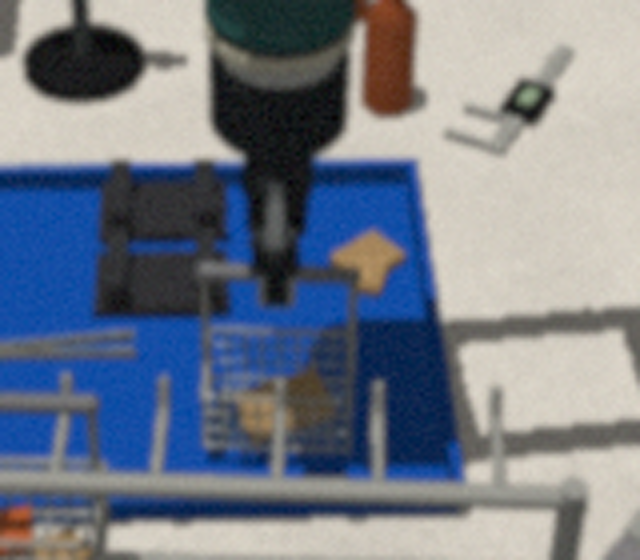

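The basket hangs upright in the grip over the free half, with its bar at crop (280,268).

```bash
python3 -m creep '[[0,0,0.15,0,0,0],[0,0,0.15,0,0,0],[0,0,0.1,0,0,0],[0,0,0.1,0,0,0],[0,0,0,0,0,0],[0,0,0,0,0,0]]'
python3 -m creep '[[0,0,0,0,0,0],[0,0,0,0,0,0],[0,0,0,0,0,0],[0,0,0,0,0,0]]' 0.35
python3 -m creep '[[0,0,-0.5,0,0,0],[0,0,-1,0,0,0],[0,0,-1,0,0,0],[0,0,-1,0,0,0],[0,0,-0.7,0,0,0],[0,0,0,0,0,0]]'
python3 - <<'E'
from h import *
R=np.array([[-1,.0175,0],[.0175,1,0],[0,0,-1.]])
need([.614,.2605,.23],R)
E
```

```text
clock: 7.7
position: [0.4803, 0.1201, 0.1062]
orientation: [[-1.0, 0.017, 0.0], [0.017, 1.0, -0.001], [-0.0, -0.001, -1.0]]
ft_force: [-1.7, -1.9, 7.0]
width: 0.0083
finger_force: 35.1
clock: 8.2
position: [0.4804, 0.1205, 0.1055]
orientation: [[-1.0, 0.017, -0.0], [0.017, 1.0, -0.0], [0.0, -0.0, -1.0]]
ft_force: [-0.9, -0.1, 0.5]
width: 0.0298
finger_force: 0.0
clock: 8.95
position: [0.4818, 0.1206, 0.234]
orientation: [[-1.0, 0.017, 0.005], [0.017, 1.0, 0.0], [-0.005, 0.001, -1.0]]
ft_force: [0.4, -0.1, -0.4]
width: 0.0297
finger_force: 0.0
shift [-4.33  4.74  0.16] turn [0.   0.03 0.  ]
```

```bash
python3 -m creep '[[-0.87,0.95,0,0,0,0],[-0.87,0.95,0,0,0,0],[-0.87,0.95,0,0,0,0],[-0.87,0.95,0,0,0,0],[-0.87,0.94,0,0,0,0],[0,0,0.7,0,0,0],[0,0,0.8,0,0,0],[0,0,0.7,0,0,0],[0,0,0.4,0,0,0],[0,0,0,0,0,0]]'
python3 -m creep '[[0,0,0,0,0,0],[0,0,0,0,0,0],[0,0,0,0,0,0],[0,0,0,0,0,0],[0,0,0,0,0,0]]' 0 35
python3 -m creep '[[0,0,-0.3,0,0,0],[0,0,-0.3,0,0,0],[0,0,-0.3,0,0,0],[0,0,-0.3,0,0,0],[0,-0.2,0,0,0,0],[0,-0.35,0,0,0,0],[0,-0.35,0,0,0,0],[0,-0.35,0,0,0,0],[0,-0.35,0,0,0,0],[0,-0.35,0,0,0,0]]'
python3 - <<'E'
from h import *
up=lambda im,x0,x1,y0,y1,k:cv2.resize(im[y0:y1,x0:x1],None,fx=k,fy=k,interpolation=cv2.INTER_CUBIC)
cv2.imwrite("pics/g3.png",up(r.camera("side")[:,:,::-1],160,340,160,310,4))
need([.6234,.131,.191])
E
```

```text
clock: 10.2
position: [0.6123, 0.26, 0.1522]
orientation: [[-1.0, 0.017, -0.003], [0.017, 1.0, -0.001], [0.003, -0.001, -1.0]]
ft_force: [-0.8, -0.1, -0.3]
width: 0.0301
finger_force: 0.0
clock: 10.82
position: [0.6139, 0.2605, 0.1543]
orientation: [[-1.0, 0.017, 0.001], [0.017, 1.0, 0.0], [-0.001, 0.0, -1.0]]
ft_force: [0.1, 0.1, 3.3]
width: 0.0085
finger_force: 34.3
clock: 12.08
position: [0.6122, 0.201, 0.1895]
orientation: [[-1.0, 0.018, -0.0], [0.018, 1.0, -0.0], [0.0, -0.0, -1.0]]
ft_force: [-0.4, 0.3, -1.9]
width: 0.0085
finger_force: 34.1
shift [-0.41 -2.28 -0.05] turn [0. 0. 0.]
```

View pics/g3.png

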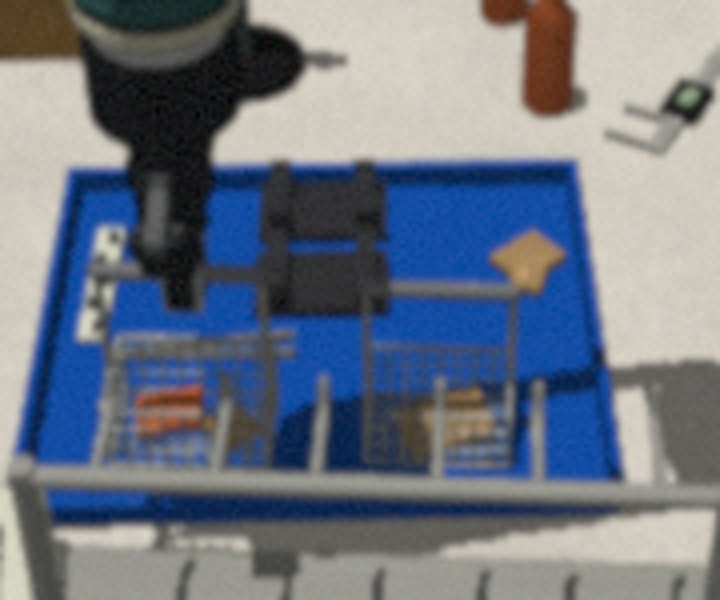

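The first basket stands upright and the second is lifted clear of the stand at crop (185,270). I'll place it next.

```bash
python3 -m creep '[[-0.05,-0.35,0,0,0,0],[-0.05,-0.35,0,0,0,0],[-0.1,-0.35,0,0,0,0],[-0.1,-0.35,0,0,0,0],[-0.05,-0.35,0,0,0,0],[-0.05,-0.3,0,0,0,0],[0,-0.15,0,0,0,0],[0,-0.05,0,0,0,0],[0,0,0.2,0,0,0],[0,0,0.3,0,0,0]]'
python3 -m creep '[[0,0,0.35,0,0,0],[0,0,0.35,0,0,0],[0,0,0.35,0,0,0],[0,0,0.3,0,0,0],[0,0,0.3,0,0,0],[0,0,0.2,0,0,0],[0,0,0.15,0,0,0],[0,0,0.15,0,0,0],[0,0,0.1,0,0,0],[0,0,0,0,0,0]]'
python3 -m creep '[[0,0,0.05,0,0,0],[0,0,0.05,0,0,0],[0,0,0,0,0,0],[0,0,0,0,0,0]]'
```

```text
clock: 13.38
position: [0.6232, 0.1345, 0.1742]
orientation: [[-1.0, 0.017, 0.0], [0.017, 1.0, 0.0], [-0.0, 0.0, -1.0]]
ft_force: [0.3, -0.6, -1.7]
width: 0.0084
finger_force: 34.1
clock: 14.62
position: [0.623, 0.1341, 0.1069]
orientation: [[-1.0, 0.017, -0.0], [0.017, 1.0, -0.0], [0.0, -0.0, -1.0]]
ft_force: [-1.1, 0.3, -0.8]
width: 0.0088
finger_force: 34.1
clock: 15.12
position: [0.6232, 0.134, 0.1046]
orientation: [[-1.0, 0.017, 0.0], [0.017, 1.0, -0.0], [-0.0, -0.0, -1.0]]
ft_force: [-1.3, -1.1, 4.5]
width: 0.0087
finger_force: 34.7
```

```bash
python3 -m creep '[[0,0,0,0,0,0],[0,0,0,0,0,0],[0,0,0,0,0,0],[0,0,-0.5,0,0,0],[0,0,-1,0,0,0],[0,0,-1,0,0,0],[0,0,-1,0,0,0],[0,0,-1,0,0,0],[0,0,-1,0,0,0],[0,0,-1,0,0,0]]' 0.35
cat >> h.py <<'E'
def flasks(im):
    "top picture (BGR): flask blobs (terracotta, on the bench right of tray)"
    hsv=cv2.cvtColor(im,cv2.COLOR_BGR2HSV); m=cv2.inRange(hsv,(0,120,30),(12,255,200)); m[:100]=0; m[300:]=0
    cs,_=cv2.findContours(m,0,2); return [(cv2.contourArea(c),np.mean(c[:,0],0).round(1),cv2.boundingRect(c)) for c in cs if cv2.contourArea(c)>60]
E
python3 - <<'E'
from h import *
t=r.camera("top")[:,:,::-1].copy(); cv2.imwrite("pics/t2.png",t)
print(flasks(cv2.imread("pics/top0.png"))); print(flasks(t))
print(r.observe()["joint_pos"].round(3), onz("top",368,160,.075))
t0=cv2.imread("pics/top0.png"); c=t[100:250,285:385]
cv2.imwrite("pics/t2c.png",np.hstack([cv2.resize(x,None,fx=4,fy=4) for x in (t0[100:250,285:385],c)]))
need([.45,.05,.30])
E
```

```text
clock: 16.38
position: [0.6231, 0.1342, 0.3013]
orientation: [[-1.0, 0.017, 0.001], [0.017, 1.0, 0.0], [-0.001, 0.0, -1.0]]
ft_force: [0.6, -0.1, -0.8]
width: 0.0298
finger_force: 0.0
[(156.0, array([303.3, 224.8]), (296, 219, 17, 14)), (195.0, array([347.5, 211.5]), (337, 207, 20, 14)), (251.0, array([370. , 192.9]), (360, 181, 21, 24)), (112.0, array([133.2, 147.9]), (129, 141, 11, 15))]
[(156.0, array([303.3, 224.8]), (296, 219, 17, 14)), (195.5, array([346.5, 212.3]), (337, 207, 20, 14)), (250.0, array([369.8, 192.6]), (360, 181, 21, 24)), (106.0, array([181.4, 148.1]), (176, 141, 12, 14))]
[ 0.104  0.359  1.324 -0.     1.45  -1.45 ] [ 0.58685356 -0.40949165  0.075     ]
shift [ 5.79 -2.92  0.15] turn [0. 0. 0.]
```

```bash
python3 -m creep '[[0.96,-0.9,0,0,0,0],[0.96,-0.9,0,0,0,0],[0.96,-1,0,0,0,0],[0.96,-1,0,0,0,0],[0.96,-1,0,0,0,0],[0.96,-1,0,0,0,0],[0,-1,0,0,0,0],[0,-1,0,0,0,0],[0,-1,0,0,0,0],[0,-1,0,0,0,0]]' 1 35
python3 -m creep '[[0,-1,0,0,0,0],[0,-1,0,0,0,0],[-0.2,-1,0,0,0,0],[-0.2,-1,0,0,0,0],[-0.2,-1,0,0,0,0],[-0.2,-1,0,0,0,0],[-0.2,-1,0,0,0,0],[-0.2,-1,0,0,0,0],[-0.1,-1,0,0,0,0],[0,-0.4,0,0,0,0]]'
python3 -m creep '[[0,0,0,0,0,1],[0,0,0,0,0,1],[0,0,0,0,0,1],[0,0,0,0,0,1],[0,0,0,0,0,1],[0,0,0,0,0,1],[0,0,0,0,0,1],[0,0,0,0,0,0.4],[0,0,0,0,0,0]]'
python3 -m creep '[[0,0,0,0,1,0],[0,0,0,0,1,0],[0,0,0,0,1,0],[0,0,0,0,1,0],[0,0,0,0,1,0],[0,0,0,0,1,0],[0,0,0,0,0.25,0],[0,0,0,0,0,0]]'
cat >> h.py <<'E'
def standing(az,alpha):
    "tool frame to grip a standing flask: approach azimuth az, alpha below level"
    a,b=np.radians([az,alpha]); h=np.array([np.cos(a),np.sin(a),0]); z=np.cos(b)*h-np.sin(b)*np.array([0,0,1.])
    y=np.array([h[1],-h[0],0]); return np.c_[np.cross(y,z),y,z]
E
python3 - <<'E'
from h import *
R=standing(120,40); t=R[:,2]; m=np.array([.4335,-.3466,.0425]); print(r.observe()["joint_pos"].round(3))
need(m-.143*t,R); need(m+.017*t,R)
E
```

```text
clock: 17.68
position: [0.4452, -0.1578, 0.3]
orientation: [[-1.0, 0.017, 0.001], [0.017, 1.0, -0.001], [-0.001, -0.001, -1.0]]
ft_force: [0.1, 0.0, 0.8]
width: 0.0852
finger_force: 0.0
clock: 18.92
position: [0.4793, -0.4409, 0.2995]
orientation: [[-1.0, 0.018, 0.0], [0.018, 1.0, -0.001], [-0.0, -0.001, -1.0]]
ft_force: [0.1, 0.4, -0.1]
width: 0.0853
finger_force: 0.0
clock: 20.05
position: [0.4792, -0.4387, 0.2996]
orientation: [[-0.498, 0.867, 0.0], [0.867, 0.498, 0.0], [-0.0, 0.0, -1.0]]
ft_force: [-0.4, -0.6, 0.3]
width: 0.0853
finger_force: 0.0
clock: 21.05
position: [0.4794, -0.4394, 0.2984]
orientation: [[-0.32, 0.868, -0.381], [0.558, 0.497, 0.664], [0.766, 0.0, -0.643]]
ft_force: [-0.5, -0.2, 0.2]
width: 0.0855
finger_force: 0.0
[-0.91   0.921  0.617  0.172  2.464 -1.346]
shift [-4.32  0.22  3.36] turn [ 0.02  0.   -0.01]
shift [-4.32  0.21  8.69] turn [ 0.02  0.   -0.01]
```

```bash
python3 -m creep '[[-0.86,0.04,0.67,0,0,0],[-0.86,0.04,0.67,0,0,0],[-0.86,0.04,0.67,0,0,0],[-0.86,0.05,0.67,0,0,0],[-0.88,0.05,0.68,0,0,0],[0,0,0,0,0,0]]'
python3 - <<'E'
from h import *
R=standing(120,40); t=R[:,2]; m=np.array([.4335,-.3466,.0425]); print(r.observe()["joint_pos"].round(3))
need(m+.017*t,R)
i=r.camera("side")[:,:,::-1]; T=r.camera("top")[:,:,::-1]
cv2.imwrite("pics/s3.png",np.hstack([cv2.resize(x,None,fx=3,fy=3) for x in (i[100:260,210:340],T[140:300,285:415])]))
E
```

```text
clock: 21.8
position: [0.4877, -0.4404, 0.1348]
orientation: [[-0.32, 0.867, -0.382], [0.557, 0.498, 0.665], [0.766, -0.0, -0.642]]
ft_force: [0.4, 0.1, 0.6]
width: 0.0851
finger_force: 0.0
[-0.903  1.046  0.731  0.141  2.228 -1.389]
shift [-0.04 -0.01  5.31] turn [ 0.01 -0.   -0.01]
```

View pics/s3.png

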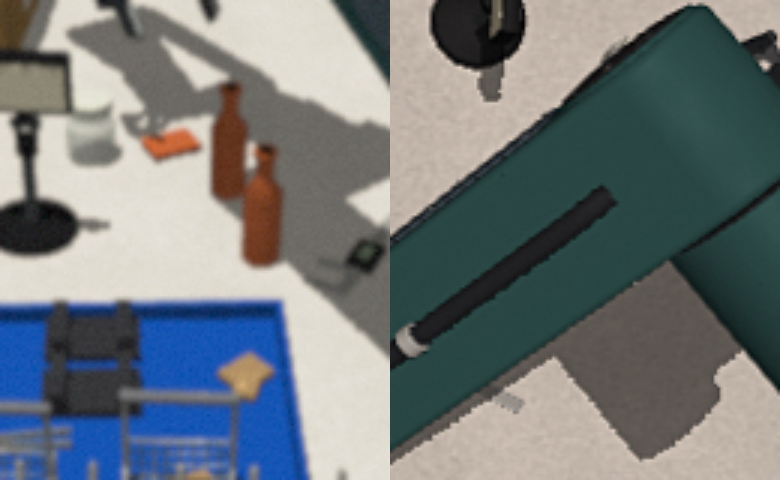

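Side view: both flasks still stand and the arm reaches over them with clearance. The fingers are in line to slide in.

```bash
python3 -m creep '[[0,0,0.7,0,0,0],[0,0,0.8,0,0,0],[0,0,0.8,0,0,0],[0,0,0.8,0,0,0],[0,0,0.8,0,0,0],[0,0,0.8,0,0,0],[0,0,0.6,0,0,0],[0,0,0,0,0,0]]'
python3 -m creep '[[0,0,0,0,0,0],[0,0,0,0,0,0],[0,0,0,0,0,0],[0,0,0,0,0,0],[0,0,0,0,0,0]]' 0 40
python3 - <<'E'
from h import *
R=standing(120,40); t=R[:,2]; m=np.array([.4335,-.3466,.0425]); print(r.observe()["joint_pos"].round(3))
need(m+.017*t,R)
E
```

```text
clock: 22.9
position: [0.4278, -0.3358, 0.0347]
orientation: [[-0.321, 0.867, -0.38], [0.559, 0.497, 0.664], [0.765, 0.0, -0.644]]
ft_force: [0.3, 0.1, -0.8]
width: 0.0855
finger_force: 0.0
clock: 23.52
position: [0.4279, -0.3364, 0.0336]
orientation: [[-0.32, 0.868, -0.38], [0.559, 0.497, 0.664], [0.765, 0.0, -0.644]]
ft_force: [1.6, -3.2, 6.1]
width: 0.0388
finger_force: 40.7
[-0.882  0.987  1.158  0.134  1.858 -1.424]
shift [-0.02 -0.01  0.08] turn [ 0.02  0.01 -0.02]
```

```bash
python3 -m creep '[[0.4,0,-0.34,0,0,0],[0.8,0,-0.67,0,0,0],[0.8,0,-0.67,0,0,0],[0.8,0,-0.67,0,0,0],[0.8,0,-0.67,0,0,0],[0.8,0,-0.67,0,0,0],[0.8,0,-0.67,0,0,0],[0.8,0,-0.67,0,0,0],[0.8,0,-0.67,0,0,0],[0,0,0,0,0,0]]'
python3 - <<'E'
from h import *
print(r.observe()["joint_pos"].round(3))
t=cv2.imread("pics/top0.png"); s=cv2.imread("pics/side0.png"); k=8
def crop(n,im,x0,y0,w,hh):
    c=cv2.resize(im[y0:y0+hh,x0:x0+w],None,fx=k,fy=k,interpolation=cv2.INTER_CUBIC); c=cv2.convertScaleAbs(c,alpha=2.2,beta=10)
    for p in ([.5573,-.010],[.561,-.0842]):
        for d in (-.037,-.023,0,.023,.037):
            u=proj(n,[p[0]+d*.998,p[1]+d*.055,.036]); q=tuple(int(v) for v in ((u-[x0,y0]+.5)*k)); cv2.circle(c,q,3,(0,255,255),-1)
    return c
a=crop("top",t,213,152,56,45); b=crop("side",s,218,195,44,45)
cv2.imwrite("pics/cr.png",np.hstack([a,b]))
E
```

```text
clock: 24.78
position: [0.4279, -0.3361, 0.3015]
orientation: [[-0.322, 0.868, -0.379], [0.561, 0.497, 0.662], [0.763, 0.001, -0.647]]
ft_force: [0.5, 0.3, -2.0]
width: 0.0389
finger_force: 40.5
[-0.882  0.72   1.019  0.167  2.256 -1.356]
```

View pics/cr.png

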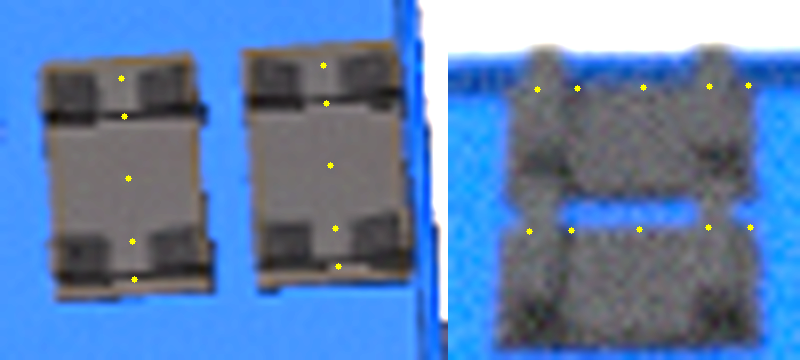

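```bash
python3 -m creep '[[0,0,0,0,-0.6,0],[0,0,0,0,-0.8,0],[0,0,0,0,-0.8,0],[0,0,0,0,-0.8,0],[0,0,0,0,-0.8,0],[0,0,0,0,-0.8,0],[0,0,0,0,-0.8,0],[0,0,0,0,-0.8,0],[0,0,0,0,0,0]]'
python3 -m creep '[[0,0,0,0,0,-0.8],[0,0,0,0,0,-0.8],[0,0,0,0,0,-0.8],[0,0,0,0,0,-0.8],[0,0,0,0,0,-0.8],[0,0,0,0,0,-0.8],[0,0,0,0,0,-0.8],[0,0,0,0,0,-0.8],[0,0,0,0,0,-0.8],[0,0,0,0,0,-0.6]]'
python3 -m creep '[[0,0,0,0,-0.7,0],[0,0,0,0,-0.8,0],[0,0,0,0,-0.8,0],[0,0,0,0,-0.8,0],[0,0,0,0,-0.8,0],[0,0,0,0,-0.8,0],[0,0,0,0,-0.3,0],[0,0,0,0,0,0]]'
cat >> h.py <<'E'
CR={"a":np.array([.5615,-.009,.042]),"b":np.array([.5645,-.0835,.042])}
def lying(az,alpha):
    "tool frame when the flask gripped by standing() lies with its mouth towards azimuth az"
    a,b=np.radians([az,alpha]); h=np.array([np.cos(a),np.sin(a),0]); z=-np.sin(b)*h-np.cos(b)*np.array([0,0,1.])
    y=np.array([h[1],-h[0],0]); return np.c_[np.cross(y,z),y,z]
E
python3 - <<'E'
from h import *
R=lying(183,40); t=R[:,2]; print(r.observe()["joint_pos"].round(3), R.round(3))
need(CR["a"]+.0146*t+[0,0,.1],R);need(CR["a"]+.0146*t,R)
E
```

```text
clock: 25.9
position: [0.4259, -0.3333, 0.2985]
orientation: [[-0.498, 0.867, -0.005], [0.867, 0.498, 0.008], [0.009, -0.001, -1.0]]
ft_force: [0.2, -0.3, -1.5]
width: 0.0393
finger_force: 40.4
clock: 27.15
position: [0.4274, -0.336, 0.2979]
orientation: [[-0.999, -0.041, -0.006], [-0.041, 0.999, 0.009], [0.006, 0.009, -1.0]]
ft_force: [-0.6, 0.9, -1.3]
width: 0.0389
finger_force: 40.4
clock: 28.15
position: [0.4554, -0.3239, 0.3243]
orientation: [[-0.806, 0.002, 0.591], [0.011, 1.0, 0.012], [-0.591, 0.017, -0.806]]
ft_force: [-0.1, -0.8, -1.0]
width: 0.0389
finger_force: 40.5
[-1.121  0.046  1.87   0.672  1.043 -2.979] [[-0.765 -0.052  0.642]
 [-0.04   0.999  0.034]
 [-0.643  0.    -0.766]]
shift [ 0.83 10.41  7.61] turn [-0.15 -0.46 -0.38]
shift [ 2.8  10.36 10.3 ] turn [-0.15 -0.46 -0.38]
```

```bash
python3 -m creep '[[0,0.7,0,0,0,0],[0,0.9,0,0,0,0],[0,1,0,0,0,0],[0,1,0,0,0,0],[0,1,0,0,0,0],[0,1,0,0,0,0],[0,1,0,0,0,0],[0,1,0,0,0,0],[0,1,0,0,0,0],[0,0.9,0,0,0,0]]'
python3 -m creep '[[0.1,0.3,0.8,0,0,0],[0.1,0.3,0.9,0,0,0],[0.1,0.3,0.9,0,0,0],[0,0,0.9,0,0,0],[0,0,0.9,0,0,0],[0,0,0,-0.1,-0.3,-0.3],[0,0,0,0,-0.1,-0.1],[0,0,0,0,0,0]]'
python3 - <<'E'
from h import *
R=lying(183,40); t=R[:,2]; print(r.observe()["joint_pos"].round(3))
need(CR["a"]+.0146*t+[0,0,.1],R);need(CR["a"]+.0146*t,R)
E
```

```text
clock: 29.4
position: [0.4546, -0.0358, 0.3289]
orientation: [[-0.806, 0.001, 0.592], [0.011, 1.0, 0.013], [-0.592, 0.017, -0.806]]
ft_force: [0.1, 0.8, -2.3]
width: 0.039
finger_force: 40.5
clock: 30.4
position: [0.5258, -0.0082, 0.2176]
orientation: [[-0.773, -0.048, 0.632], [-0.039, 0.999, 0.028], [-0.633, -0.003, -0.774]]
ft_force: [-0.0, -0.1, -1.3]
width: 0.0392
finger_force: 40.9
[-0.303  0.051  2.242  0.852  0.29  -2.68 ]
shift [ 0.67 -0.07  3.19] turn [-0.04 -0.09 -0.01]
shift [ 2.78 -0.06  5.77] turn [-0.04 -0.09 -0.01]
```

```bash
python3 -m creep '[[0.1,0,0.5,0,0,0],[0.1,0,0.5,0,0,0],[0.1,0,0.5,0,0,0],[0.1,0,0.5,0,0,0],[0.1,0,0.5,0,0,0],[0.1,0,0.5,0,0,0],[0,0,0,0,0,0]]'
python3 - <<'E'
from h import *
R=lying(183,40); t=R[:,2]; print(r.observe()["joint_pos"].round(3))
need(CR["a"]+.0146*t+[0,0,.1],R);need(CR["a"]+.0146*t,R)
E
```

```text
clock: 31.28
position: [0.5751, -0.0084, 0.1596]
orientation: [[-0.795, -0.047, 0.604], [-0.036, 0.999, 0.029], [-0.605, 0.001, -0.796]]
ft_force: [0.0, -0.2, -1.9]
width: 0.0389
finger_force: 40.9
[-0.253  0.245  2.192  1.174  0.196 -2.979]
shift [0.69 0.   0.68] turn [-0.02 -0.35 -0.04]
shift [ 2.71 -0.    3.33] turn [-0.02 -0.35 -0.04]
```

The forward-leaning pose runs into the wrist limits (q5 at 0.2, q6 at -2.98). I'll lay the flask the other way round, mouth away from the robot, which leans the wrist outwards.

```bash
python3 -m creep '[[-0.2,0,-0.9,0,0.5,0],[-0.2,0,-0.9,0,0.7,0],[-0.2,0,-0.9,0,0.8,0],[0,0,-0.9,0,0.8,0],[0,0,-0.9,0,0.8,0],[0,0,-0.5,0,0.8,0],[0,0,0,0,0.3,0],[0,0,0,0,0,0]]'
python3 -m creep '[[0,0,0,0,0,0.8],[0,0,0,0,0,1],[0,0,0,0,0,1],[0,0,0,0,0,1],[0,0,0,0,0,1],[0,0,0,0,0,1],[0,0,0,0,0,1],[0,0,0,0,0,1],[0,0,0,0,0,1],[0,0,0,0,0,1]]'
python3 -m creep '[[0,0,0,0,0,1],[0,0,0,0,0,1],[0,0,0,0,0,1],[0,0,0,0,0,1],[0,0,0,0,0,1],[0,0,0,0,0,1],[0,0,0,0,0,1],[0,0,0,0,0,1],[0,0,0,0,0,1],[0,0,0,0,0,1]]'
python3 - <<'E'
from h import *
R=lying(3,40); t=R[:,2]; print(r.observe()["joint_pos"].round(3))
need(CR["a"]+.0146*t+[0,0,.1],R);need(CR["a"]+.0146*t,R); need(r.observe()["position"],lying(3,0))
E
```

```text
clock: 32.28
position: [0.5374, 0.0047, 0.2709]
orientation: [[-0.989, -0.085, 0.123], [-0.079, 0.996, 0.051], [-0.126, 0.041, -0.991]]
ft_force: [0.3, -0.1, -1.5]
width: 0.0388
finger_force: 40.9
clock: 33.52
position: [0.5356, 0.0048, 0.2701]
orientation: [[-0.277, 0.953, 0.121], [0.961, 0.273, 0.052], [0.016, 0.131, -0.991]]
ft_force: [0.5, 0.4, -0.3]
width: 0.0391
finger_force: 40.9
clock: 34.78
position: [0.5356, 0.0049, 0.2701]
orientation: [[0.89, 0.439, 0.121], [0.436, -0.899, 0.052], [0.132, 0.007, -0.991]]
ft_force: [-0.1, -0.6, -1.6]
width: 0.0389
finger_force: 40.9
[-0.17   0.166  1.69   0.077  1.175  0.92 ]
shift [-0.33  0.64  4.64] turn [ 0.88 -5.87  2.83]
shift [-0.77  0.62  7.95] turn [ 0.88 -5.87  2.83]
shift [0. 0. 0.] turn [-0.14 -0.94  2.88]
```

```bash
python3 -m creep '[[0,0,0,0.11,-0.73,0.35],[0,0,0,0.11,-0.73,0.35],[0,0,0,0.11,-0.73,0.35],[0,0,0,0.11,-0.73,0.35],[0,0,0,0.11,-0.73,0.35],[0,0,0,0.11,-0.74,0.36],[0,0,0,0.11,-0.74,0.36],[0,0,0,0.11,-0.74,0.36],[0,0,0,0,0,0]]'
python3 - <<'E'
from h import *
R=lying(3,40); t=R[:,2]; print(r.observe()["joint_pos"].round(3))
need(CR["a"]+.0146*t+[0,0,.1],R);need(CR["a"]+.0146*t,R)
E
```

```text
clock: 35.9
position: [0.5367, 0.0046, 0.2682]
orientation: [[0.764, 0.057, -0.643], [0.044, -0.998, -0.037], [-0.644, -0.0, -0.765]]
ft_force: [0.1, -0.2, -2.2]
width: 0.039
finger_force: 40.9
[-0.065  0.654  1.122 -0.089  2.06   1.434]
shift [3.32 0.5  3.19] turn [0.02 0.01 0.03]
shift [5.47 0.5  5.74] turn [0.02 0.01 0.03]
```

```bash
python3 -m creep '[[0.8,0.12,0.8,0,0,0],[0.8,0.12,0.8,0,0,0],[0.8,0.13,0.8,0,0,0],[0.9,0.13,0.8,0,0,0],[0.2,0,0.2,0,0,0],[0.2,0,0.2,0,0,0],[0,0,0,0,0,0],[0,0,0,0,0,0]]'
python3 - <<'E'
from h import *
R=lying(3,40); t=R[:,2]
need(CR["a"]+.0146*t,R)
i=r.camera("side")[:,:,::-1]; cv2.imwrite("pics/s4.png",cv2.resize(i[110:290,150:350],None,fx=3,fy=3))
E
```

```text
clock: 36.9
position: [0.5541, -0.0092, 0.1178]
orientation: [[0.767, 0.058, -0.639], [0.044, -0.998, -0.038], [-0.64, 0.001, -0.768]]
ft_force: [0.7, -0.5, -1.8]
width: 0.0392
finger_force: 40.9
shift [1.81 0.   2.27] turn [ 0.03 -0.02  0.03]
```

View pics/s4.png

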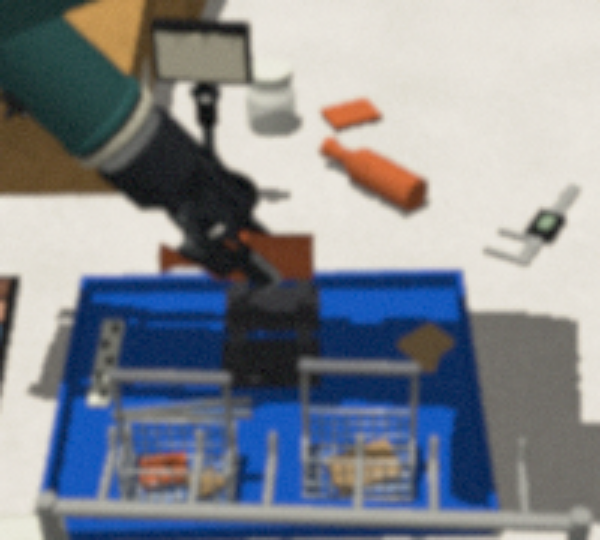

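The held flask is level over the cradles. The other flask now lies on the bench, body at crop (390,178) and mouth at (330,148). I'll set this one down first.

```bash
python3 -m creep '[[0.25,0,0.3,0,0,0],[0.3,0,0.38,0,0,0],[0.3,0,0.38,0,0,0],[0.3,0,0.38,0,0,0],[0.25,0,0.3,0,0,0],[0.15,0,0.2,0,0,0],[0.1,0,0.12,0,0,0],[0,0,0,0,0,0],[0,0,0,0,0,0]]'
python3 -m creep '[[0.08,0,0.1,0,0,0],[0.04,0,0.05,0,0,0],[0,0,0,0,0,0],[0,0,0,0,0,0]]'
python3 - <<'E'
from h import *
R=lying(3,40); t=R[:,2]
need(CR["a"]+.0146*t,R)
E
```

```text
clock: 38.08
position: [0.5521, -0.0094, 0.038]
orientation: [[0.766, 0.057, -0.64], [0.044, -0.998, -0.037], [-0.641, 0.001, -0.767]]
ft_force: [0.4, 0.5, -2.0]
width: 0.0388
finger_force: 40.9
clock: 38.58
position: [0.5517, -0.0094, 0.0318]
orientation: [[0.766, 0.057, -0.641], [0.044, -0.998, -0.037], [-0.642, 0.001, -0.767]]
ft_force: [0.1, -0.2, -1.9]
width: 0.039
finger_force: 40.9
shift [0.03 0.   0.02] turn [ 0.03 -0.01  0.03]
```

```bash
python3 -m creep '[[0.04,0,0.05,0,0,0],[0,0,0,0,0,0],[0,0,0,0,0,0]]'; python3 -m creep '[[0.02,0,0.03,0,0,0],[0,0,0,0,0,0],[0,0,0,0,0,0]]' | grep -E "pos|ft"
```

```text
clock: 38.95
position: [0.5517, -0.0095, 0.0299]
orientation: [[0.766, 0.057, -0.641], [0.044, -0.998, -0.037], [-0.642, 0.001, -0.767]]
ft_force: [-0.2, -1.0, -1.4]
width: 0.0391
finger_force: 40.9
position: [0.5516, -0.0098, 0.0293]
ft_force: [0.2, -2.7, 5.8]
```

```bash
python3 -m creep '[[0,0,0,0,0,0],[0,0,0,0,0,0],[0,0,0,0,0,0],[0,0,0,0,0,0]]' 0.65
python3 -m creep '[[0,0,-0.3,0,0,0],[0,0,-0.6,0,0,0],[0,0,-1,0,0,0],[0,0,-1,0,0,0],[0,0,-1,0,0,0],[0,0,-1,0,0,0],[0,0,-1,0,0,0],[0,0,-1,0,0,0],[0,0,0,0,0,0]]'
python3 - <<'E'
from h import *
s=r.camera("side")[:,:,::-1].copy();t=r.camera("top")[:,:,::-1].copy()
cv2.imwrite("pics/s5f.png",s); cv2.imwrite("pics/t5f.png",t); print(flasks(t))
cv2.imwrite("pics/s5.png",np.hstack([cv2.resize(x,None,fx=3,fy=3) for x in (s[120:270,210:340],t[140:290,260:390])]))
E
```

```text
clock: 39.83
position: [0.5515, -0.0093, 0.0286]
orientation: [[0.765, 0.058, -0.641], [0.044, -0.998, -0.037], [-0.642, 0.0, -0.767]]
ft_force: [-0.0, 0.5, -0.2]
width: 0.0554
finger_force: 0.0
clock: 40.95
position: [0.6861, -0.0017, 0.1893]
orientation: [[0.769, 0.058, -0.637], [0.044, -0.998, -0.038], [-0.638, 0.001, -0.77]]
ft_force: [0.1, -0.3, -0.6]
width: 0.0553
finger_force: 0.0
[(440.0, array([327.2, 201.9]), (308, 183, 36, 39)), (250.0, array([369.8, 192.6]), (360, 181, 21, 24)), (123.0, array([232.1, 172.1]), (229, 156, 7, 32))]
```

View pics/s5.png

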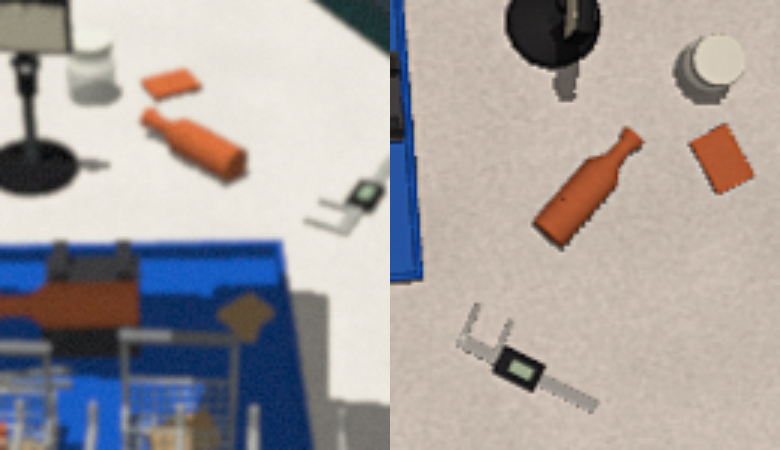

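Flask 2 sits in the upper cradle. The knocked flask lies with its foot at crop (549,234) and mouth at (632,137) in the right half.

```bash
python3 - <<'E'
from h import *
t=cv2.imread("pics/t5f.png"); hsv=cv2.cvtColor(t,cv2.COLOR_BGR2HSV); m=cv2.inRange(hsv,(0,100,30),(16,255,255))
m[:175]=0;m[235:]=0;m[:,:300]=0;m[:,352:]=0
ys,xs=np.nonzero(m); P=np.array([onz("top",x,y,.02)[:2] for x,y in zip(xs,ys)])
# axis from the body (half nearest the foot), iterated
c=P.mean(0); d=np.linalg.svd(P-c,full_matrices=False)[2][0]; d*=np.sign(d[1])*-1   # mouth towards -y
for _ in range(3):
    s=(P-c)@d; n=np.array([-d[1],d[0]]); w=(P-c)@n; foot=np.percentile(s,.5)
    ss=np.linspace(foot+.01,foot+.12,12); mid=[(np.percentile(w[abs(s-q)<.006],3)+np.percentile(w[abs(s-q)<.006],97))/2 for q in ss]
    wid=[np.ptp(w[abs(s-q)<.006]) for q in ss]
    k=np.polyfit(ss,mid,1); c=c+n*k[1]; d=d+n*k[0]; d/=np.linalg.norm(d)
print("len",np.ptp(s),"widths",np.round(wid,3),"slope",k)
f=c+d*s.min(); print("foot",f,"mouth",c+d*s.max(),"az",np.degrees(np.arctan2(d[1],d[0])),"mid",f+d*.0425, "mid from mouth", c+d*s.max()-d*.0885)
ob=r.observe(); print(ob["joint_pos"].round(3))
E
```

```text
len 0.1334206105867355 widths [0.037 0.038 0.038 0.039 0.038 0.038 0.036 0.038 0.031 0.017 0.015 0.021] slope [-2.79376517e-12 -3.76471544e-13]
foot [ 0.42544582 -0.25270808] mouth [ 0.52346325 -0.34322682] az -42.72236083029993 mid [ 0.45666844 -0.28154206] mid from mouth [ 0.45844674 -0.28318431]
[-0.061  0.952  0.703 -0.093  2.178  1.426]
```

```bash
python3 -m creep '[[0,0,-0.8,0,0.6,0],[0,0,-0.8,0,0.8,0],[0,0,-0.8,0,0.8,0],[0,0,-0.8,0,0.8,0],[0,0,-0.6,0,0.8,0],[0,0,0,0,0.8,0],[0,0,0,0,0.4,0],[0,0,0,0,0,0]]' 1
python3 - <<'E'
from h import *
need([.4576,-.2823,.25],lying(-42.7,0)); need([.4576,-.2823,.007])
E
```

```text
clock: 42.05
position: [0.7365, 0.0015, 0.2857]
orientation: [[0.998, 0.057, -0.001], [0.057, -0.998, -0.0], [-0.001, 0.0, -1.0]]
ft_force: [-0.9, 0.0, -0.2]
width: 0.0854
finger_force: 0.0
shift [-9.82  8.91  1.2 ] turn [0.01 0.01 5.75]
shift [-9.81  8.91  9.3 ] turn [0. 0. 0.]
```

```bash
python3 -m creep '[[-0.9,0,0,0,0,0],[-1,0,0,0,0,0],[-1,0,0,0,0,0],[-1,0,0,0,0,0],[-1,0,0,0,0,0],[-1,0,0,0,0,0],[-1,0.8,0,0,0,0],[-1,1,0,0,0,0],[-1,1,0,0,0,0],[-0.9,1,0,0,0,0]]'
python3 -m creep '[[0,1,0,0,0,0],[0,1,0,0,0,0],[0,1,0,0,0,0],[0,1,0,0,0,0],[0,1,0,0,0,0],[0,0.1,0,0,0,0],[0,0,0,0,0,1],[0,0,0,0,0,1],[0,0,0,0,0,1],[0,0,0,0,0,1]]'
python3 -m creep '[[0,0,0.5,0,0,1],[0,0,0.5,0,0,0.75],[0,0,0.2,0,0,0],[0,0,0,0,0,0]]'
python3 - <<'E'
from h import *
need([.4576,-.2823,.007],lying(-42.7,0)); print(flasks(r.camera("top")[:,:,::-1].copy()))
E
```

```text
clock: 43.3
position: [0.4506, -0.1299, 0.2851]
orientation: [[0.998, 0.058, -0.001], [0.058, -0.998, 0.0], [-0.001, -0.0, -1.0]]
ft_force: [0.5, -1.0, 0.1]
width: 0.0849
finger_force: 0.0
clock: 44.55
position: [0.4604, -0.2807, 0.2853]
orientation: [[0.875, -0.484, -0.001], [-0.484, -0.875, 0.001], [-0.001, -0.001, -1.0]]
ft_force: [0.6, -0.1, -0.1]
width: 0.0853
finger_force: 0.0
clock: 45.05
position: [0.4605, -0.2812, 0.2494]
orientation: [[0.736, -0.676, -0.0], [-0.676, -0.736, 0.001], [-0.001, -0.0, -1.0]]
ft_force: [0.8, 0.9, 0.2]
width: 0.0854
finger_force: 0.0
shift [-0.04  0.1   8.08] turn [-0.    0.    0.02]
[(98.5, array([317.2, 205.8]), (308, 194, 19, 24)), (471.0, array([227.7, 161.7]), (220, 142, 17, 46)), (107.0, array([181.4, 148.2]), (176, 141, 12, 14))]
```

```bash
python3 -m creep '[[0,0.05,0.9,0,0,0],[0,0.05,1,0,0,0],[0,0,1,0,0,0],[0,0,1,0,0,0],[0,0,1,0,0,0],[0,0,1,0,0,0],[0,0,0.9,0,0,0],[0,0,0.7,0,0,0],[0,0,0.5,0,0,0],[0,0,0,0,0,0]]'
python3 -m creep '[[0,0,0,0,0,0],[0,0,0,0,0,0],[0,0,0,0,0,0],[0,0,0,0,0,0],[0,0,0,0,0,0]]' 0 40
python3 -m creep '[[0,0,-0.4,0,0,0],[0,0,-0.8,0,0,0],[0,0,-1,0,0,0],[0,0,-1,0,0,0],[0,0,-1,0,0,0],[0,0,-1,0,0,0],[0,0,-1,0,0,0],[0,0,-1,0,0,0],[0,0,0,0,0,0],[0,0,0,0,0,0]]'
python3 - <<'E'
from h import *
s=r.camera("side")[:,:,::-1].copy();t=r.camera("top")[:,:,::-1].copy()
cv2.imwrite("pics/s6.png",np.hstack([cv2.resize(x,None,fx=3,fy=3) for x in (s[100:270,210:340],t[130:300,215:345])]))
need(CR["b"]+[0,0,.15],lying(3,0))
E
```

```text
clock: 46.35
position: [0.4588, -0.2841, 0.0094]
orientation: [[0.735, -0.678, 0.0], [-0.678, -0.735, 0.0], [-0.0, -0.0, -1.0]]
ft_force: [-0.4, 0.3, 0.3]
width: 0.0854
finger_force: 0.0
clock: 46.98
position: [0.4595, -0.2847, 0.0109]
orientation: [[0.735, -0.678, 0.002], [-0.678, -0.735, -0.002], [0.003, -0.001, -1.0]]
ft_force: [-0.8, -0.1, 6.3]
width: 0.0386
finger_force: 40.0
clock: 48.22
position: [0.4581, -0.2837, 0.2254]
orientation: [[0.735, -0.678, 0.001], [-0.678, -0.735, 0.0], [0.0, -0.0, -1.0]]
ft_force: [-0.3, 1.1, -2.8]
width: 0.0384
finger_force: 41.1
shift [-1.91 -7.31  1.09] turn [-0.01  0.01 -5.71]
```

View pics/s6.png

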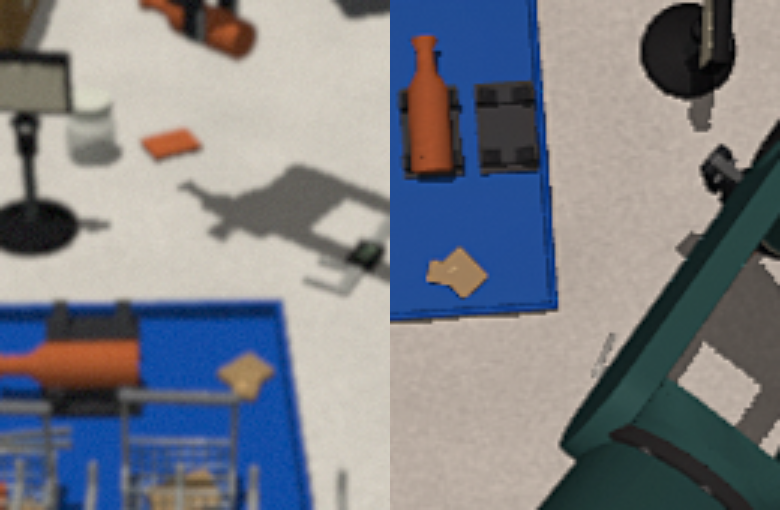

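Flask 2 lies well in cradle a (top crop (430,110)) and cradle b is free at (507,125). Flask 1 is held level above the bench.

```bash
python3 -m creep '[[0,0,0,0,0,-0.7],[0,0,0,0,0,-0.8],[0,0,0,0,0,-0.8],[0,0,0,0,0,-0.8],[0,0,0,0,0,-0.8],[0,0,0,0,0,-0.8],[0,0,0,0,0,-0.8],[0,0,0,0,0,-0.2],[0,0,0,0,0,0]]'
python3 -m creep '[[0,-0.7,0,0,0,0],[0,-0.8,0,0,0,0],[0,-0.9,0,0,0,0],[0,-0.9,0,0,0,0],[0.5,-0.9,0,0,0,0],[0.7,-0.9,0,0,0,0],[0.8,-0.8,0,0,0,0],[0.8,-0.5,0,0,0,0],[0.5,0,0,0,0,0],[0,0,0,0,0,0]]'
python3 - <<'E'
from h import *
R=lying(3,0); need(CR["b"]+.003*R[:,0]+[0,0,.04],R); need(CR["b"]+.003*R[:,0]-[0,0,.0093],R)
print(r.observe()["joint_pos"].round(3))
E
```

```text
clock: 49.45
position: [0.4584, -0.284, 0.2252]
orientation: [[0.999, 0.049, 0.0], [0.049, -0.999, 0.0], [0.0, -0.0, -1.0]]
ft_force: [0.3, -0.4, -0.6]
width: 0.0382
finger_force: 41.1
clock: 50.7
position: [0.5484, -0.087, 0.2259]
orientation: [[0.999, 0.052, 0.001], [0.052, -0.999, -0.001], [0.001, 0.001, -1.0]]
ft_force: [-0.5, 0.2, -1.9]
width: 0.0384
finger_force: 41.1
shift [ 0.64 -0.1   4.8 ] turn [ 0.01 -0.01 -0.01]
shift [ 0.63 -0.1   6.44] turn [ 0.01 -0.01 -0.01]
[-2.820e-01  2.990e-01  1.616e+00 -1.000e-03  1.225e+00  1.238e+00]
```

```bash
python3 -m creep '[[0.33,-0.05,0.5,0,0,0],[0.3,-0.05,0.8,0,0,0],[0,0,0.8,0,0,0],[0,0,0.8,0,0,0],[0,0,0.8,0,0,0],[0,0,0.8,0,0,0],[0,0,0.7,0,0,0],[0,0,0.5,0,0,0],[0,0,0.4,0,0,0],[0,0,0,0,0,0]]'
python3 -m creep '[[0,0,0.2,0,0,0],[0,0,0.1,0,0,0],[0,0,0,0,0,0],[0,0,0,0,0,0]]'
python3 - <<'E'
from h import *
R=lying(3,0); need(CR["b"]+.003*R[:,0]-[0,0,.0093],R)
E
```

```text
clock: 51.95
position: [0.5663, -0.0836, 0.0421]
orientation: [[0.999, 0.05, -0.0], [0.05, -0.999, -0.0], [-0.0, 0.0, -1.0]]
ft_force: [-0.6, 0.0, -0.9]
width: 0.0385
finger_force: 41.0
clock: 52.45
position: [0.5671, -0.0836, 0.0342]
orientation: [[0.999, 0.051, 0.002], [0.051, -0.999, -0.001], [0.002, 0.001, -1.0]]
ft_force: [0.1, -0.6, -1.0]
width: 0.0386
finger_force: 41.1
shift [ 0.01 -0.01  0.05] turn [ 0.01 -0.01 -0.01]
```

```bash
python3 -m creep '[[0,0,0.06,0,0,0],[0,0,0,0,0,0],[0,0,0,0,0,0]]' | grep -E "pos|ft"; python3 -m creep '[[0,0,0.05,0,0,0],[0,0,0,0,0,0],[0,0,0,0,0,0]]' | grep -E "pos|ft"
```

```text
position: [0.5676, -0.0844, 0.033]
ft_force: [-1.8, -2.7, 5.4]
position: [0.5676, -0.0845, 0.0328]
ft_force: [-5.2, -3.2, 18.7]
```

```bash
python3 -m creep '[[0,0,-0.05,0,0,0],[0,0,0,0,0,0],[0,0,0,0,0,0],[0,0,0,0,0,0],[0,0,0,0,0,0]]' 0.58
python3 -m creep '[[0,0,-0.3,0,0,0],[0,0,-0.6,0,0,0],[0,0,-1,0,0,0],[0,0,-1,0,0,0],[0,0,-1,0,0,0],[0,0,-1,0,0,0],[0,0,-1,0,0,0],[0,0,-1,0,0,0],[0,0,-1,0,0,0],[0,0,-1,0,0,0]]'
python3 - <<'E'
from h import *
need([.639,-.2685,.30],lying(-3,0))
s=r.camera("side")[:,:,::-1].copy();t=r.camera("top")[:,:,::-1].copy()
cv2.imwrite("pics/s7.png",np.hstack([cv2.resize(x,None,fx=4,fy=4) for x in (s[105:255,165:265],t[130:280,270:370])]))
E
```

```text
clock: 53.82
position: [0.5669, -0.0835, 0.032]
orientation: [[0.999, 0.051, 0.001], [0.051, -0.999, -0.0], [0.001, 0.001, -1.0]]
ft_force: [0.5, 0.1, -0.8]
width: 0.0498
finger_force: 0.0
clock: 55.08
position: [0.5662, -0.0834, 0.3008]
orientation: [[0.999, 0.05, 0.002], [0.05, -0.999, -0.001], [0.002, 0.001, -1.0]]
ft_force: [-0.5, -0.2, -0.6]
width: 0.0493
finger_force: 0.0
shift [2.11 6.29 0.04] turn [ 0.01 -0.01  0.74]
```

View pics/s7.png

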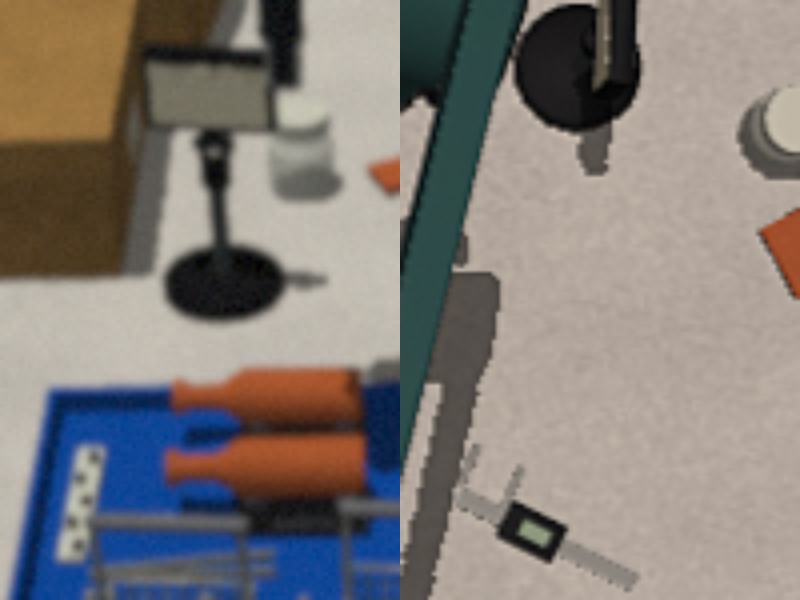

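Both flasks lie in their cradles, at side crop (300,398) and (300,465). The panel still stands upright at (208,85). Now the lamp.

```bash
python3 -m creep '[[0.3,0.9,0,0,0,0],[0.3,0.9,0,0,0,0],[0.3,0.9,0,0,0,0],[0.3,0.9,0,0,0,0],[0.3,0.9,0,0,0,0],[0.3,0.9,0,0,0,0],[0.31,0.89,0,0,0,0],[0,0,0,0,0,0.74],[0,0,0,0,0,0]]' 1 40
python3 - <<'E'
from h import *
need([.639,-.2685,.18],lying(-3,0))
E
python3 -m creep '[[0,0,0.7,0,0,0],[0,0,0.7,0,0,0],[0,0,0.7,0,0,0],[0,0,0.7,0,0,0],[0,0,0.6,0,0,0],[0,0,0.6,0,0,0],[0,0,0,0,0,0]]'
```

```text
clock: 56.3
position: [0.6392, -0.2701, 0.2983]
orientation: [[0.999, -0.053, 0.0], [-0.053, -0.999, 0.0], [0.0, -0.0, -1.0]]
ft_force: [0.8, -0.0, -0.3]
width: 0.0853
finger_force: 0.0
shift [-0.01 -0.05  3.94] turn [-0.   -0.   -0.01]
clock: 57.18
position: [0.6384, -0.2683, 0.1774]
orientation: [[0.999, -0.052, -0.002], [-0.052, -0.999, 0.001], [-0.002, -0.001, -1.0]]
ft_force: [-0.1, 0.3, -0.3]
width: 0.0856
finger_force: 0.0
```

```bash
python3 -m creep '[[0,0,0,0,0,0],[0,0,0,0,0,0],[0,0,0,0,0,0],[0,0,0,0,0,0],[0,0,0,0,0,0]]' 0 40
python3 -m creep '[[0,0,0,0,0,-0.3],[0,0,0,0,0,-0.4],[0,0,0,0,0,-0.4],[0,0,0,0,0,-0.4],[0,0,0,0,0,-0.4],[0,0,0,0,0,-0.3],[0,0,0,0,0,0]]'
```

```text
clock: 57.8
position: [0.6398, -0.2687, 0.18]
orientation: [[0.999, -0.053, 0.002], [-0.053, -0.999, -0.001], [0.002, 0.001, -1.0]]
ft_force: [0.6, 1.8, 3.1]
width: 0.0155
finger_force: 42.7
clock: 58.68
position: [0.6398, -0.2689, 0.18]
orientation: [[0.968, 0.251, 0.002], [0.251, -0.968, -0.001], [0.002, 0.001, -1.0]]
ft_force: [-0.5, 1.6, 4.2]
width: 0.0154
finger_force: 42.6
```

```bash
python3 -m creep '[[0,-0.068,0,-0.31,0,0],[0,-0.137,0,-0.625,0,0],[0,-0.137,0,-0.625,0,0],[0,0,0,0,0,0]]'
python3 -m creep '[[0,-0.137,0,-0.625,0,0],[0,-0.137,0,-0.625,0,0],[0,-0.137,0,-0.625,0,0],[0,-0.068,0,-0.31,0,0],[0,0,0,0,0,0],[0,0,0,0,0,0]]'
python3 - <<'E'
from h import *
s=r.observe(); z=s["orientation"][:,2]; f=-s["orientation"][:,1]; b=np.array([.6397,-.269,.133]); up=-z
face=b+.047*up+.008*f; v=np.array([.5587,.037,.004])-face; x=np.cross(up,f)
print("hinge from tool",s["position"]+z*.047,"err up",v@up,"err side",v@x,"along",v@f, s["moment"])
E
```

```text
clock: 59.18
position: [0.6372, -0.2586, 0.1788]
orientation: [[0.967, 0.247, 0.057], [0.254, -0.944, -0.212], [0.001, 0.22, -0.976]]
ft_force: [1.6, -2.8, 0.9]
width: 0.0154
finger_force: 42.0
clock: 59.92
position: [0.6339, -0.2462, 0.1739]
orientation: [[0.968, 0.217, 0.127], [0.251, -0.839, -0.483], [0.001, 0.499, -0.866]]
ft_force: [1.7, -1.8, -0.8]
width: 0.0157
finger_force: 41.6
hinge from tool [ 0.63981256 -0.26891063  0.13314131] err up -0.0006643499785052021 err side 0.0017833553886513686 along 0.3306559126615735 [ 0.05405333 -0.27276292  0.11464958]
```

```bash
python3 -m creep '[[0,0,0,0,0,0],[0,0,0,0,0,0],[0,0,0,0,0,0],[0,0,0,0,0,0],[0,0,0,0,0,0]]' 0.6
python3 -m creep '[[0,0,-0.4,0,0,0],[0,0,-0.8,0,0,0],[0,0,-0.9,0,0,0],[0,0,-0.9,0,0,0],[0,0,-0.9,0,0,0],[0,0,-0.9,0,0,0],[0,0,-0.5,0,0,0],[0,0,0,0,0,0]]'
python3 - <<'E'
from h import *
s=r.camera("side")[:,:,::-1].copy();t=r.camera("top")[:,:,::-1].copy()
cv2.imwrite("pics/s8f.png",s); cv2.imwrite("pics/t8f.png",t)
cv2.imwrite("pics/s8.png",np.hstack([cv2.resize(s[105:315,155:335],None,fx=2.2,fy=2.2),cv2.resize(t[100:310,150:330],None,fx=2.2,fy=2.2)]))
E
```

```text
clock: 60.55
position: [0.6335, -0.2457, 0.174]
orientation: [[0.968, 0.217, 0.127], [0.252, -0.838, -0.484], [0.001, 0.5, -0.866]]
ft_force: [0.3, -0.3, 0.4]
width: 0.0512
finger_force: 0.0
clock: 61.55
position: [0.6139, -0.1684, 0.3131]
orientation: [[0.968, 0.217, 0.129], [0.252, -0.838, -0.484], [0.003, 0.501, -0.865]]
ft_force: [-0.3, -0.7, 0.4]
width: 0.0513
finger_force: 0.0
```

View pics/s8.png

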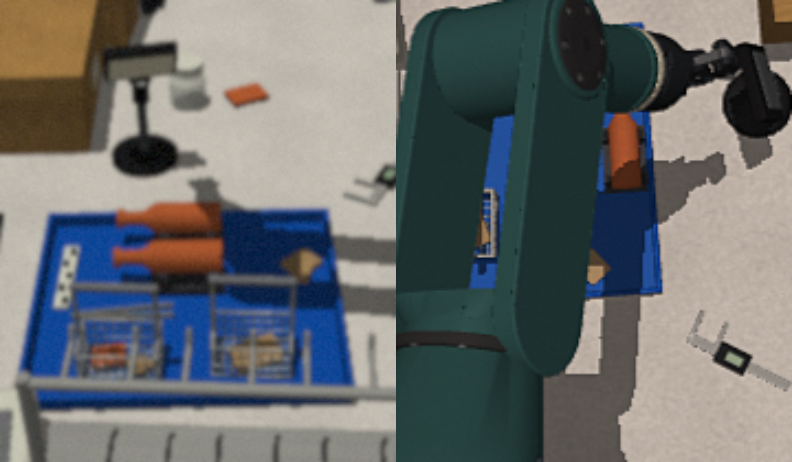

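Both baskets stand upright in the free half and both flasks lie in the cradles. The panel is turned and tilted towards the tray. One numeric check of the flasks, then hand in.

```bash
python3 - <<'E'
from h import *
s=cv2.imread("pics/s8f.png"); hsv=cv2.cvtColor(s,cv2.COLOR_BGR2HSV); m=cv2.inRange(hsv,(0,120,40),(16,255,255)); m[:195]=0;m[236:]=0;m[:,:195]=0;m[:,262:]=0
for n,rows in (("b",(199,209)),("a",(216,226))):
    b=m[rows[0]:rows[1]]; x=[np.nonzero(q)[0] for q in b if q.any()]; v=sum(rows)/2
    lo=min(i.min() for i in x); hi=max(i.max() for i in x)
    print(n,"mouth",onz("side",lo,v,.042).round(4),"foot",onz("side",hi+1,v,.042).round(4),"target mid",CR[n])
ys,xs=np.nonzero(m); print(ys.min(),ys.max())
t=cv2.imread("pics/t8f.png"); t6=r.observe(); print(t6["clock"])
E
```

```text
b mouth [ 0.6554 -0.0809  0.042 ] foot [ 0.5215 -0.0844  0.042 ] target mid [ 0.5645 -0.0835  0.042 ]
a mouth [ 0.6493 -0.0094  0.042 ] foot [ 0.5185 -0.0129  0.042 ] target mid [ 0.5615 -0.009   0.042 ]
197 229
61.65
```

```bash
python3 -c "
from cell import r
print(r.close_job())"
```

```text
the job is handed in; nothing more can be done
None
```

The job is handed in at about 62 s: both baskets stand upright on the tray floor, both flasks lie in their own cradles (one was found lying on the bench partway through and picked up from there), and the lamp points at the tray's middle. My last pictures and measurements agreed with this, but the hand-in gave no verdict.

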